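Turn the marinating drum to its filling position

TASK

The marinating drum on the worktop has to be filled: with the fingertips, push the spokes of its handwheel round, as many as it takes and whichever way round you like, until the drum's wide filler neck points straight up. Only push the spokes: do not pinch or force them or spin the wheel fast, do not touch the drum or its neck, and leave the things standing round about where they are. Finish with the hand clear of the machine.

Things in the scene. Friction and masses are not known exactly. Their poses are not given: they have to be found in the camera images.
- wheel (a joint): angle of the spoked handwheel and drum, which turn as one on a level axle, either way, no end stop (rad, unwrapped). 0 or any whole turn = filler neck straight up; grows as the wheel turns clockwise seen from the front (the robot's side). Starts between 1.25 and 5.03. A stiff bearing (about 0.25 N m) holds it wherever it is left; it neither coasts nor falls back.
- hub (a point): fixed point on the axle at the middle of the spoked wheel, 150 mm above the worktop. Axes are the stand's and do not turn with the wheel: x along the level axle from the front towards the drum, y to the left seen from the front, z up; yaw within 0.3 rad of square to the robot. The wheel lies in the y-z plane here: black hub, radius 34 mm, 20 mm thick, six spokes, no rim.
- spoke_end (a point): centre of the ball at the end of one of the six like spokes; turns with the wheel. Spokes are straight round bars 14 mm thick, 60 degrees apart, each with a 20 mm ball whose far end is 110 mm from the axle. This one stands 30 degrees clockwise (seen from the front) from the neck's direction, so with the neck up two spokes lean 30 degrees left and right of vertical.
- neck_mouth (a point): centre of the mouth of the filler neck, a wide steel tube (40 mm, collar 48 mm) sticking out radially from the drum; 95 mm from the axle, 105 mm behind the wheel's middle plane. z axis: the neck's outward direction, turning with the drum. A flat metal tab, 12 mm wide, on the wheel's hub, its end 54 mm from the axle, points the same way. The thin spigot opposite is the drain.
- drum_middle (a point): centre of the steel drum on the wheel's axle, turns with it; radius 62 mm, from 64 to 174 mm behind the wheel's middle plane; with the filler neck and, opposite, a drain spigot (14 mm thick, 20 mm black cap, end 84 mm from the axle). Its z axis is along the neck, x along the axle to the rear, turning with the drum.
- stand: steel stand screwed to the worktop: base plate 205x170 mm, two uprights 48 to 75 mm wide. Origin on the worktop, 100 mm behind the wheel's middle plane; axes as at the hub. The front upright begins 37 mm behind the wheel's middle plane and ends 26 mm above the axle.
- prep_cup_a: small round open steel prep cup, 70 mm wide, 42 mm high; loose bystander near the stand, origin at the centre of its underside
- spice_jar_1: spice jar with yellow cap, 42 mm wide, 96 mm high; loose bystander near the stand, origin at the centre of its underside
- prep_cup_c: small round open steel prep cup, 60 mm wide, 36 mm high; loose bystander near the stand, origin at the centre of its underside
- spice_jar_2: spice jar with yellow cap, 42 mm wide, 96 mm high; loose bystander near the stand, origin at the centre of its underside
- kitchen_timer: dial timer, 70 mm wide, 48 mm high; loose bystander near the stand, origin at the centre of its underside

How it is judged:
On the way:
1. the fingers push a spoke of the wheel (contact force between the fingers and wheel above 0.5 N), for 0.05 s.
At the end, for the whole second after the job is handed in: the filler neck points straight up to within 0.12 rad (7 degrees) and the wheel is at rest (angle between neck_mouth's own z axis and vertical below 0.12 rad and velocity of joint wheel between -0.05 and 0.05 rad/s); the robot touches nothing.
It fails at once if the drum, its neck or its spigot is touched by the robot (contact force between any of the fingers, the arm and wheel_c13 above 0.5 N or contact force between any of the fingers, the arm and wheel_c14 above 0.5 N or contact force between any of the fingers, the arm and wheel_c15 above 0.5 N).
It fails at once if the wheel is pinched or forced: more than 40 N from the fingers (contact force between the fingers and wheel above 40 N).
It fails at once if the wheel is spun faster than 5 rad/s (velocity of joint wheel above 5 rad/s or velocity of joint wheel below -5 rad/s).
It fails at once if a bystander is moved by more than 20 mm, lifted or tipped (distance of any of prep_cup_a, spice_jar_1, prep_cup_c, spice_jar_2, kitchen_timer from where it was at the start of the episode above 0.02 m or angle between any of prep_cup_a, spice_jar_1, prep_cup_c, spice_jar_2, kitchen_timer's own z axis and vertical above 0.3 rad).
It also fails if it takes over 59 s, if anything falls off the work surface, if the arm or the gripper's body presses on something with over 40 N, if the wrist force passes 120 N, or if a joint passes its speed limit or range.

ROBOT

A 7-joint arm with a two-finger parallel gripper is mounted at the origin on a cart in front of the work surface, level with it; the furniture and walls round the work are solid. World frame = base frame: x ahead of the robot, y to its left, z up, the work surface at z = 0. Lengths are in m, angles in rad, forces in N, time in s.
With the tool pointing down it reaches from about 0.4 to 0.875 m from the base axis. Payload 19.3 kg.
Tool frame: the origin (TCP) lies at the very end of the fingers, on their centre line; the grasp point (between the pads) lies 19 mm behind it; z points along the fingers, y is the direction in which the jaws open and shut (so a half turn about z gives the same grasp; the last joint's range is limited). The gripper opens to 85 mm and grips with 20 to 120 N. Pads are 22 mm wide; open, the fingers measure 114 mm over their backs; the gripper's body (76 mm by 85 mm) begins 54 mm behind the grasp point. The pads swing forward as they close: fully open they stand 13 mm farther back than shut.
Start: joints at [-1.382, 0.521, -0.036, 1.599, 0.021, 1.021, -0.113], TCP at [0.16, 0.604, 0.231] pointing down, gripper open.
Joint ranges: [-2.91, 2.91], [-0.3, 2.13], [-1.5, 1.42], [0.17, 2.43], [-1.26, 4.41], [0.16, 1.93], [-2.52, 2.52]. Speed limits (rad/s): [1.89, 1.89, 2.39, 2.39, 3.01, 3.01, 3.01].

INTERFACE

Orientations are given as [roll, pitch, yaw] about the fixed x, y, z axes, in that order (R = Rz(yaw) Ry(pitch) Rx(roll)).
In Python, from workcell import bot, grab_frame, calibration, workorder gives the robot as it stands.
- The arm moves only by the tool move_arm, never from a script. Its arguments are lists of equal length, an entry for each row: "jaw": the closure in counts, from 0 (fully open) to 255 (shut); "dp": the shift along the tool's x, y, z in units of 800 mm (1.0 is 800 mm), a list of three; "rotation": the turn, a rotation vector about the tool's x, y, z in units of pi rad (1.0 is pi rad), a list of three. In form: {"jaw": [jaw, ...], "dp": [[dx, dy, dz], ...], "rotation": [[rx, ry, rz], ...]}. A call has 1 to 10 rows; each row shifts and turns the commanded pose from where the row before left it, along the tool's axes as they then stand; what a row does not reach is not made up. A row lasts 1/8 s, in which the tool goes at most 62.5 mm and 10.7 degrees, less where a joint would pass 70% of its speed; a pose out of reach is approached as far as the arm can. A call with a number of a shift or a turn outside -1 to 1 is refused whole. A call with a gripper value outside its range is refused whole. The fingers move at their own pace and stop on an object; "squeeze" is the grip in N (left out, the last holds). Time passes only in rows, so rows that do not move let the fingers close. It gives the time, the measured TCP pose, the force and the opening at its end, in the units of the state.
- bot.observe(): the state, without advancing time (a new reading comes with each control period).
- grab_frame(name): name is "scene" or "side" or "wrist"; returns the picture (384x512x3 uint8, blue, green, red); there is no depth.
- calibration(name): a dict with "camera_matrix" (3x3 intrinsics, pixels), "T" (4x4, takes a point from camera to world coordinates). Camera axes: x right, y down, z forward; pixel columns grow to the right and rows downward; lengths in m; the calibration is good to about 2 mm. A picture is of the moment at which its call begins: read the wrist's pose just before it. calibration takes no time and is no camera call; for the wrist camera it gives the pose at the moment of the call.
- workorder.job_done(): hands the job in, once; it reports no verdict.
The state is a dict: "clock": time; "qpos": joint angles; "qd": joint speeds; "joint_efforts": joint torques, N m; "position": TCP position; "tool_rot": TCP orientation; "force": force on the tool from outside, world axes, zero at the start; "moment": the same for the moment, N m; "grip_width": finger opening in m.
Only numpy, scipy, OpenCV 4.12 (cv2) and the standard library are available. Lean on these libraries where they do the work, as an engineer would, in place of code of your own. Each camera call takes 0.05 s, during which the arm holds its last target. There are 200 camera calls.

## Working session

There is one attempt and no reset: what is moved stays moved. The work goes in short steps, Python scripts to look and compute and a tool call to move; the robot and the scene stay as the last step left them, time stands still between calls to the robot, and variables do not carry over. Pictures are saved under pics/ and viewed, about 8 in all and at most 12, crops included, and the job is handed in when it is done.

Besides the shell and the picture viewer there is one more tool, called in YAML: its name, and indented under it one key for each argument. move_arm: Moves the arm, as the interface text tells. Shifts and turns lie within -1 to 1; 1 stands for 800 mm of shift or pi rad of turn. Its arguments: {"type":"object","properties":{"jaw":{"type":"array","items":{"type":"number"}},"dp":{"type":"array","items":{"type":"array","items":{"type":"number","minimum":-1,"maximum":1}}},"rotation":{"type":"array","items":{"type":"array","items":{"type":"number","minimum":-1,"maximum":1}}},"squeeze":{"type":"number"}},"required":["jaw","dp","rotation"]}

```bash
mkdir -p pics; python3 - <<'E'
from workcell import *
import cv2,numpy as np
print(bot.observe())
for n in("scene","side"):
    cv2.imwrite(f"pics/{n}0.png",grab_frame(n)); c=calibration(n); print(n,np.round(c["camera_matrix"],1).tolist(),np.round(c["T"],4).tolist())
E
```

```text
{'clock': 0.0, 'qpos': array([-1.38222985,  0.52205804, -0.03633117,  1.60002962,  0.02119665,
        1.02112209, -0.11279816]), 'qd': array([-6.53651344e-04, -5.12906125e-04, -1.83134626e-05, -1.99418464e-03,
        4.57334750e-04, -1.81935434e-03, -2.29241762e-03]), 'joint_efforts': array([ 4.02791047e-04, -9.27094102e+01,  1.97985403e+00, -3.69938099e+01,
        1.79000222e-02,  8.08559242e-03, -2.46337623e-05]), 'position': array([0.15987224, 0.60383038, 0.23069053]), 'tool_rot': array([-3.14036341e+00,  8.50646364e-05,  2.88282001e+00]), 'force': array([-0.04376433,  0.50672234,  0.33211445]), 'moment': array([0.01541385, 0.00970545, 0.01518916]), 'grip_width': 0.08528114820792197}
scene [[419.4, 0.0, 247.6], [0.0, 419.4, 192.8], [0.0, 0.0, 1.0]] [[0.7981, -0.279, 0.5341, -0.1371], [-0.6025, -0.3748, 0.7046, -0.9066], [0.0036, -0.8841, -0.4672, 0.8035], [0.0, 0.0, 0.0, 1.0]]
side [[362.0, 0.0, 256.0], [0.0, 362.0, 191.9], [0.0, 0.0, 1.0]] [[0.9503, -0.2145, 0.2256, 0.3211], [-0.311, -0.6191, 0.7211, -0.7815], [-0.015, -0.7554, -0.6551, 0.9303], [0.0, 0.0, 0.0, 1.0]]
```

View pics/scene0.png

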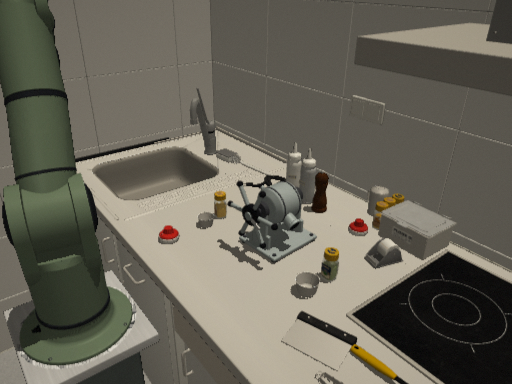

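View pics/side0.png

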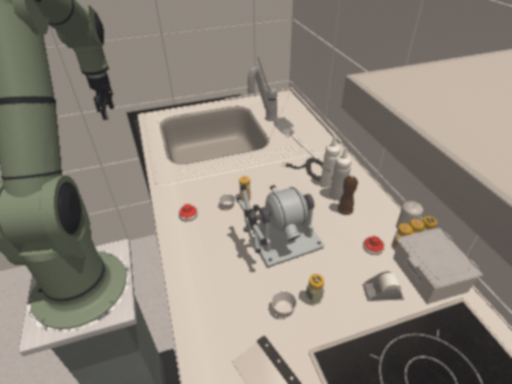

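The scene view shows the wheel hub near (250,213) and the drum near (280,205). In the side view the drum is near (285,207) and the neck seems to point down and towards the camera, near (293,233). I'll zoom in on both.

```bash
python3 - <<'E'
import cv2,numpy as np
a=cv2.imread("pics/scene0.png")[160:270,190:330];b=cv2.imread("pics/side0.png")[165:275,205:345]
z=lambda i:cv2.resize(i,None,fx=5.7,fy=5.7,interpolation=cv2.INTER_CUBIC)
cv2.imwrite("pics/za.png",cv2.resize(a,(760,597),interpolation=cv2.INTER_CUBIC));cv2.imwrite("pics/zb.png",cv2.resize(b,(760,597),interpolation=cv2.INTER_CUBIC))
E
```

```text
(no output)
```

View pics/za.png

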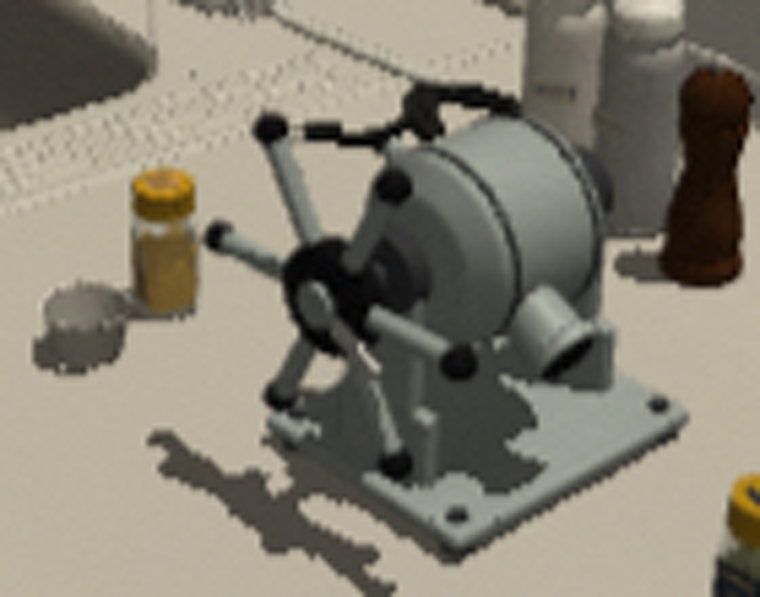

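View pics/zb.png

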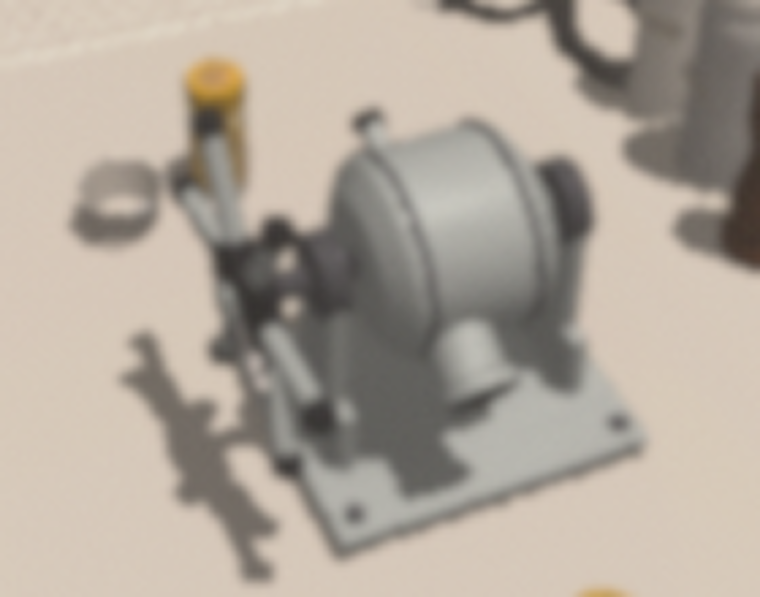

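In the scene crop the six balls are at (270,128), (393,187), (459,361), (396,463), (281,395) and (218,237). The neck mouth, at about (568,350), points down to the right. In the side crop the balls are at about (207,122), (318,414) and (287,463), with the mouth at about (482,392). Next I'll fit the pose.

```bash
cat > fit.py <<'E'
import numpy as np,cv2
from scipy.optimize import least_squares
from workcell import calibration
C={n:calibration(n) for n in("scene","side")}
def proj(n,P):
    T=np.linalg.inv(C[n]["T"]);q=T[:3,:3]@P+T[:3,3];q=C[n]["camera_matrix"]@q;return q[:2]/q[2]
s=140/760
sc=lambda u,v:np.array([190+u*s-.4,160+v*s-.4]); sd=lambda u,v:np.array([205+u*s-.4,165+v*s-.4])
balls=[sc(*p) for p in[(270,128),(393,187),(459,361),(396,463),(281,395),(218,237)]]
sballs={0:sd(207,122),2:sd(318,414),3:sd(287,463),4:sd(222,347),5:sd(185,180)}
def W(p,l):
    c,s_=np.cos(p[2]),np.sin(p[2]);return np.array([p[0]+c*l[0]-s_*l[1],p[1]+s_*l[0]+c*l[1],l[2]])
def rad(a,r,x=0):return np.array([x,-r*np.sin(a),.15+r*np.cos(a)])
def res(p,k0):
    e=[]
    for i in range(6):
        P=W(p,rad(p[3]+np.pi/6+(i+k0)*np.pi/3,.1));e.append(proj("scene",P)-balls[i])
        if i in sballs:e.append(proj("side",P)-sballs[i])
    M=W(p,rad(p[3],.095,.105));e.append(proj("scene",M)-sc(566,350));e.append(proj("side",M)-sd(482,392))
    return np.concatenate(e)
if __name__=="__main__":
    best=[]
    for k in range(6):
        r=least_squares(res,[.55,.0,.0,2.1],args=(k,),loss="soft_l1");best.append((r.cost,k,r.x,r.fun))
    for b in sorted(best,key=lambda b:b[0])[:2]:print(b[0],b[1],b[2].round(4),np.abs(b[3]).round(1))
    p=min(best,key=lambda b:b[0])[2];np.save("p.npy",p)
    for a in range(6):print(np.degrees(p[3]+np.pi/6+a*np.pi/3).round(0)%360,W(p,rad(p[3]+np.pi/6+a*np.pi/3,.1)).round(3))
    def ground(n,px,z):
        d=np.linalg.inv(C[n]["camera_matrix"])@np.r_[px,1];R=C[n]["T"];d=R[:3,:3]@d;return R[:3,3]+d*(z-R[2,3])/d[2]
    print("corner",[ground("scene",sc(*q),.01).round(3) for q in((457,545),(687,412))], W(p,[-.0025,-.085,.01]))
    for n,q,z in(("jarL",(164,180),.096),("cupL",(82,295),.036),("jarR",(753,490),.096)):print(n,ground("scene",sc(*q),z).round(3))
    print("cupR",ground("scene",(307,279),.04).round(3))
E
python3 fit.py
```

```text
2.616305051556891 3 [ 0.535  -0.0359  0.0857  2.0559] [0.2 0.1 0.2 0.2 0.1 0.5 0.1 0.2 0.6 0.1 0.3 0.6 0.2 0.3 0.6 0.4 0.2 0.2
 0.  0.3 0.  1.9 0.1 0.9 0.  0.5]
38.64967001582274 2 [ 0.5352 -0.0368  0.0664  3.0943] [ 0.1  0.   0.5  0.2  0.3  0.5  0.3  0.1  0.2  0.3  0.1  0.4  0.1  0.1
  0.   0.2  0.7  0.6  0.7  0.2  0.7  2.1 18.2  4.6 11.7  5.1]
148.0 [ 0.54  -0.089  0.065]
208.0 [0.531 0.011 0.062]
268.0 [0.526 0.064 0.146]
328.0 [0.53  0.017 0.235]
28.0 [ 0.539 -0.082  0.238]
88.0 [ 0.544 -0.135  0.154]
corner [array([ 0.566, -0.115,  0.01 ]), array([ 0.77 , -0.097,  0.01 ])] [ 0.53981802 -0.12082124  0.01      ]
jarL [0.591 0.221 0.096]
cupL [0.52  0.214 0.036]
jarR [ 0.646 -0.258  0.096]
cupR [ 0.557 -0.268  0.04 ]
```

The fit is tight: hub at (0.535,-0.036), yaw 0.086, wheel angle 2.056. I'll turn the wheel about 118° counter-clockwise in two strokes. With the tool pointing down and closed, I'll push the upper-right spoke to the left each time. First I'll raise the tool, align it to the stand axes and close the fingers.

move_arm:
  jaw: [255,255,255,255,255,255,255,255,255,255]
  dp:
    - [0,0,-0.019]
    - [0,0,-0.019]
    - [0,0,-0.019]
    - [0,0,-0.019]
    - [0,0,-0.019]
    - [0,0,-0.019]
    - [0,0,-0.019]
    - [0,0,-0.019]
    - [0,0,-0.019]
    - [0,0,-0.019]
  rotation:
    - [0,0,0.039]
    - [0,0,0.039]
    - [0,0,0.039]
    - [0,0,0.039]
    - [0,0,0.039]
    - [0,0,0.039]
    - [0,0,0.039]
    - [0,0,0.039]
    - [0,0,0.039]
    - [0,0,0.039]

```text
clock: 1.35
position: [0.1599, 0.604, 0.3835]
tool_rot: [-3.141, 0.001, 1.654]
force: [0.8, -0.6, 0.5]
grip_width: -0.0
```

move_arm:
  jaw: [255,255,255,255,255,255,255,255,255,255]
  dp:
    - [-0.038,0.038,0]
    - [-0.038,0.038,0]
    - [-0.038,0.038,0]
    - [-0.038,0.038,0]
    - [-0.038,0.038,0]
    - [-0.038,0.038,0]
    - [-0.038,0.038,0]
    - [-0.038,0.038,0]
    - [-0.038,0.038,0]
    - [-0.038,0.038,0]
  rotation:
    - [0,0,0]
    - [0,0,0]
    - [0,0,0]
    - [0,0,0]
    - [0,0,0]
    - [0,0,0]
    - [0,0,0]
    - [0,0,0]
    - [0,0,0]
    - [0,0,0]

```text
clock: 2.6
position: [0.49, 0.3267, 0.3831]
tool_rot: [-3.141, 0.0, 1.658]
force: [0.5, 0.7, 0.7]
grip_width: -0.0001
```

move_arm:
  jaw: [255,255,255,255,255,255,255,255,255,255]
  dp:
    - [-0.056,0,0]
    - [-0.056,0,0]
    - [-0.056,0,0]
    - [-0.056,0,0]
    - [-0.056,0,0]
    - [-0.056,0,0]
    - [-0.056,0,0]
    - [-0.056,0,0]
    - [-0.056,0,0]
    - [-0.056,0,0]
  rotation:
    - [0,0,0]
    - [0,0,0]
    - [0,0,0]
    - [0,0,0]
    - [0,0,0]
    - [0,0,0]
    - [0,0,0]
    - [0,0,0]
    - [0,0,0]
    - [0,0,0]

```text
clock: 3.85
position: [0.5278, -0.12, 0.3832]
tool_rot: [-3.141, -0.0, 1.658]
force: [0.2, 1.0, -0.7]
grip_width: 0.0004
```

move_arm:
  jaw: [255,255,255,255,255,255,255,255]
  dp:
    - [0,0.015,0]
    - [0,0,0.035]
    - [0,0,0.035]
    - [0,0,0.035]
    - [0,0,0.035]
    - [0,0,0.035]
    - [0,0,0.035]
    - [0,0,0]
  rotation:
    - [0,0,0]
    - [0,0,0]
    - [0,0,0]
    - [0,0,0]
    - [0,0,0]
    - [0,0,0]
    - [0,0,0]
    - [0,0,0]

```text
clock: 4.85
position: [0.5392, -0.1168, 0.2138]
tool_rot: [-3.138, -0.001, 1.658]
force: [-0.7, 0.3, 0.8]
grip_width: -0.0001
```

```bash
python3 - <<'E'
from workcell import *
import cv2
a=grab_frame("scene")[150:270,190:330];b=grab_frame("side")[155:275,205:345]
cv2.imwrite("pics/c1.png",cv2.resize(cv2.hconcat([a,b]),(800,343),interpolation=cv2.INTER_CUBIC))
print(bot.observe()["force"])
E
```

```text
[ 0.08591341 -0.08713075 -0.48013208]
```

View pics/c1.png

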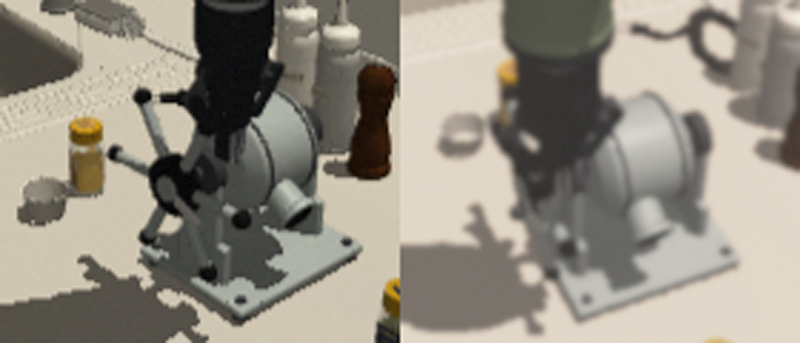

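The fingertips sit to the right of the upper-right spoke and touch nothing. The left picture shows the tips near (235,150). Next is stroke 1, pushing left.

move_arm:
  jaw: [255,255,255,255,255,255,255,255,255,255]
  dp:
    - [0.011,0,0]
    - [0.011,0,0]
    - [0.011,0,0]
    - [0.011,0,0]
    - [0.011,0,0]
    - [0.011,0,0]
    - [0.011,0,0]
    - [0.011,0,0]
    - [0.011,0,0]
    - [0.011,0,0]
  rotation:
    - [0,0,0]
    - [0,0,0]
    - [0,0,0]
    - [0,0,0]
    - [0,0,0]
    - [0,0,0]
    - [0,0,0]
    - [0,0,0]
    - [0,0,0]
    - [0,0,0]

```text
clock: 6.2
position: [0.532, -0.0295, 0.2151]
tool_rot: [-3.141, 0.0, 1.657]
force: [-0.2, -4.3, -0.8]
grip_width: 0.0002
```

move_arm:
  jaw: [255,255,255,255,255,255,255,255]
  dp:
    - [0.007,0,0]
    - [0.007,0,0]
    - [0,0,0]
    - [-0.003,0,0]
    - [0,0,-0.035]
    - [0,0,-0.035]
    - [0,0,-0.035]
    - [0,0,0]
  rotation:
    - [0,0,0]
    - [0,0,0]
    - [0,0,0]
    - [0,0,0]
    - [0,0,0]
    - [0,0,0]
    - [0,0,0]
    - [0,0,0]

```text
clock: 7.2
position: [0.5323, -0.0213, 0.301]
tool_rot: [3.139, -0.001, 1.657]
force: [1.0, -0.4, -0.7]
grip_width: -0.0
```

```bash
python3 - <<'E'
from workcell import *
import cv2
a=grab_frame("scene")[150:270,190:330];b=grab_frame("side")[155:275,205:345]
cv2.imwrite("pics/c2.png",cv2.resize(cv2.hconcat([a,b]),(800,343),interpolation=cv2.INTER_CUBIC))
E
```

```text
(no output)
```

View pics/c2.png

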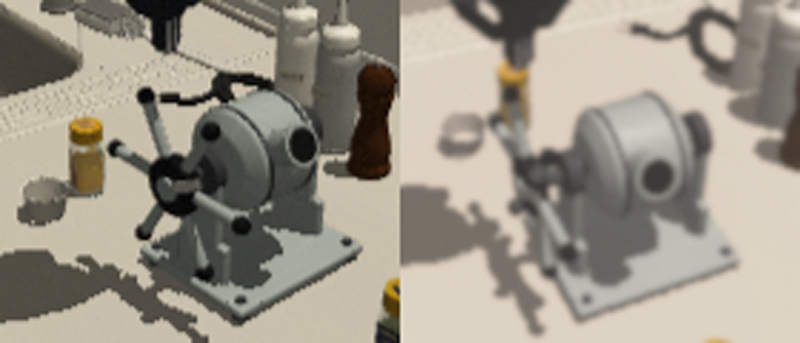

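Stroke 1 worked: the neck now points up to the right at about 60°, with its mouth near (303,147) in the left picture. I'll go round to the right of the next spoke and repeat.

move_arm:
  jaw: [255,255,255,255,255,255,255,255]
  dp:
    - [-0.042,0,0]
    - [-0.042,0,0]
    - [-0.042,0,0]
    - [0,0,0]
    - [0,0,0.036]
    - [0,0,0.036]
    - [0,0,0.036]
    - [0,0,0]
  rotation:
    - [0,0,0]
    - [0,0,0]
    - [0,0,0]
    - [0,0,0]
    - [0,0,0]
    - [0,0,0]
    - [0,0,0]
    - [0,0,0]

```text
clock: 8.3
position: [0.5391, -0.1207, 0.211]
tool_rot: [-3.138, -0.001, 1.658]
force: [-0.3, -0.3, 0.7]
grip_width: 0.0001
```

move_arm:
  jaw: [255,255,255,255,255,255,255,255,255,255]
  dp:
    - [0.0115,0,0]
    - [0.0115,0,0]
    - [0.0115,0,0]
    - [0.0115,0,0]
    - [0.0115,0,0]
    - [0.0115,0,0]
    - [0.0115,0,0]
    - [0.0115,0,0]
    - [0.0115,0,0]
    - [0.0115,0,0]
  rotation:
    - [0,0,0]
    - [0,0,0]
    - [0,0,0]
    - [0,0,0]
    - [0,0,0]
    - [0,0,0]
    - [0,0,0]
    - [0,0,0]
    - [0,0,0]
    - [0,0,0]

```text
clock: 9.55
position: [0.5319, -0.0295, 0.2127]
tool_rot: [-3.141, 0.0, 1.657]
force: [-0.3, -4.6, -0.9]
grip_width: -0.0
```

move_arm:
  jaw: [255,255,255,255,255,255,255,255,255]
  dp:
    - [0.007,0,0]
    - [0.0075,0,0]
    - [0,0,0]
    - [0,0,0]
    - [-0.004,0,0]
    - [0,0,-0.035]
    - [0,0,-0.035]
    - [0,0,-0.05]
    - [0,0,-0.05]
  rotation:
    - [0,0,0]
    - [0,0,0]
    - [0,0,0]
    - [0,0,0]
    - [0,0,0]
    - [0,0,0]
    - [0,0,0]
    - [0,0,0]
    - [0,0,0]

```text
clock: 10.68
position: [0.5314, -0.0219, 0.3502]
tool_rot: [-3.142, -0.0, 1.657]
force: [-0.2, 0.6, -1.0]
grip_width: 0.0002
```

```bash
python3 - <<'E'
from workcell import *
import cv2
a=grab_frame("scene");b=grab_frame("side")
cv2.imwrite("pics/s3.png",a)
cv2.imwrite("pics/za3.png",cv2.resize(a[160:270,190:330],(760,597),interpolation=cv2.INTER_CUBIC))
cv2.imwrite("pics/zb3.png",cv2.resize(b[165:275,205:345],(760,597),interpolation=cv2.INTER_CUBIC))
E
```

```text
(no output)
```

View pics/za3.png

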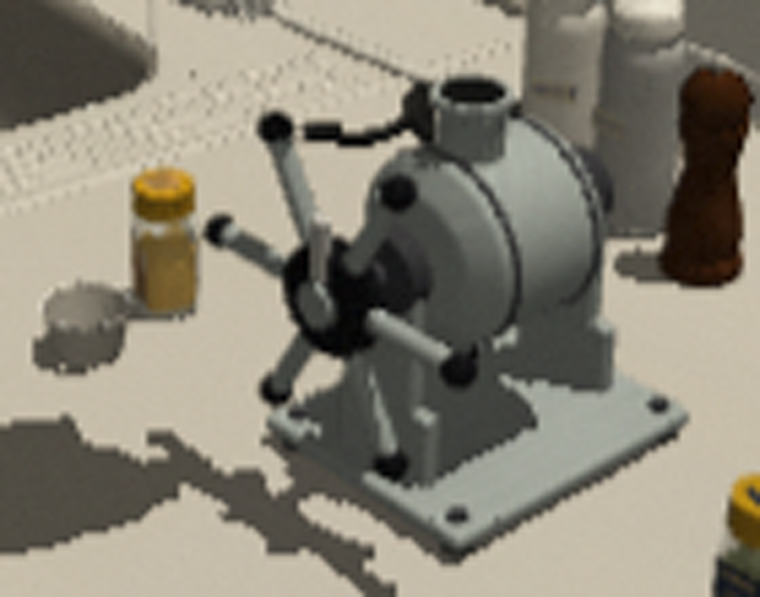

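The neck is up: its mouth is at about (474,90) and the balls are at (274,128), (398,193), (459,365), (391,465), (276,388) and (219,231). I'll fit the angle with the stand pose held fixed.

```bash
python3 - <<'E'
import numpy as np,fit
from scipy.optimize import least_squares
p=np.load("p.npy")
B=[fit.sc(*q) for q in[(274,128),(398,193),(459,365),(391,465),(276,388),(219,231)]]
def res(t,spokes=True,neck=True):
    e=[]
    if spokes:
        for i in range(6):e.append(fit.proj("scene",fit.W(p,fit.rad(t[0]-np.pi/6+i*np.pi/3,.1)))-B[i])
    if neck:e.append(fit.proj("scene",fit.W(p,fit.rad(t[0],.095,.105)))-fit.sc(474,90))
    return np.concatenate(e)
for a in((True,True),(True,False),(False,True)):
    r=least_squares(res,[0.],args=a);print(a,r.x,np.abs(r.fun).max())
E
```

```text
(True, True) [0.00500713] 0.8744722795684368
(True, False) [0.00055565] 0.8800178784518096
(False, True) [0.03798166] 0.018125953193532496
```

Spokes and neck both give 0.00 to 0.04 rad, within the 0.12 limit. I'll move the hand well clear and hand in.

move_arm:
  jaw: [255,255,255,255,255,255]
  dp:
    - [0,0,-0.03]
    - [0,-0.03,-0.03]
    - [0,-0.03,0]
    - [0,-0.03,0]
    - [0,0,0]
    - [0,0,0]
  rotation:
    - [0,0,0]
    - [0,0,0]
    - [0,0,0]
    - [0,0,0]
    - [0,0,0]
    - [0,0,0]

```text
clock: 11.52
position: [0.4603, -0.0277, 0.3968]
tool_rot: [3.141, -0.0, 1.658]
force: [1.1, 0.2, 0.1]
grip_width: 0.0003
```

```bash
python3 - <<'E'
from workcell import *
import cv2,numpy as np
o=bot.observe();print(o["position"],o["force"])
a=grab_frame("scene");d=cv2.absdiff(a,cv2.imread("pics/s3.png")).max(2)[165:270,225:330];print("changed px on machine",(d>40).sum())
workorder.job_done()
E
```

```text
[ 0.46025674 -0.02767679  0.39683104] [1.07887753 0.19907857 0.13168687]
changed px on machine 22
the job is handed in; nothing more can be done
```

The filler neck now points straight up, and the job is handed in. I turned the wheel about 118° counter-clockwise in two gentle fingertip strokes on successive spokes. The force reading was about 4.5 N at the checks between pushes.

- **Neck angle:** the last image fit gave 0.005 rad overall. The spokes alone gave 0.001 and the single neck point 0.038, so they differ slightly but all sit inside the 0.12 limit.
- **Hand clear:** the hand ended about 75 mm in front of the wheel at z = 0.40 m, with only sensor-noise force (about 1 N).
- **Wheel at rest:** after the hand withdrew, only 22 pixels changed over the machine, so the wheel stayed where I left it.
- **Bystanders:** I did not measure them again at the end. The jar and cup on the left and the jar on the right looked unmoved. The right-hand cup and the timer were outside the last crop, and the hand never went near them.
- **Time:** the whole job took about 11.6 s.

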